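# Close up the lens-blank case

### The job

Close up the open plywood case on the bench: push the padded hold-down flap, which stands upright inside it, over until it lies flat above the lens blank, then swing the lid over it and push it fully shut without slamming it, and let go of it. Only push: do not grip, pick up or force anything, and leave the things in the case and around it where they are.

Things in the scene. Friction and masses are not known exactly. Their poses are not given: they have to be found in the camera images.
- case: Open plywood case, fixed to the bench. 170 (own x) by 250 (own y) mm outside, walls 8 mm, rim 60 mm above the bench. Origin: centre of its footprint at bench height; own z up. Stands sideways: own +y points away from the robot, own +x to the robot's right (within 0.35 rad). Lid hinged on the right (+x) rim; flap hinged inside the far (+y) wall. Top of the grey insert with two pockets: 28 mm up.
- flap (a joint): Angle of the hold-down flap, rad: 0 = folded flat (level, its stop), 1.57 = upright; starts 1.45 to 1.7. Pale wooden plate, 130 mm along case x (centred), 150 mm from hinge to free edge, 6 mm thick, round black pad on the face that ends underneath. Folds towards case -y (the robot). Stiff hinge (0.1 N m): stays where left, so push it all the way. Flat, its top is 51 mm above the bench.
- flap_hinge (a point): Middle of the flap's hinge axis, case frame (0, 110, 48) mm; the axis runs along case x, in the middle of the plate's thickness. The pad underneath, 76 mm across and 8 mm thick, stays 3 mm clear of the lens when the flap is flat. Flat, the flap rests on two sprung rubber posts that give about 4 mm under 10 N and push it back level.
- flap_edge (a point): Middle of the flap's free edge, on the face that ends up on top (the far, +y face while upright); 150 mm from the hinge axis.
- lid (a joint): Angle of the lid, rad: 0 = shut (its stop), 1.57 = upright; starts 1.6 to 1.75 (open, leaning out). Plywood tray lid 170 by 250 mm, 22 mm deep, 0.35 kg. Shuts towards case -x (left). Friction hinge (0.42 N m; 3 to 4 N to push 130 mm from it): stays where left, so push it all the way. Upright, its edge is 230 mm above the bench; shut, its top is at 82 mm. A raised flap blocks it.
- lid_hinge (a point): Middle of the lid's hinge axis, on the rim, case frame (85, 0, 60) mm; the axis runs along case y. The lid's outer face (facing right while open) lies 22 mm from the axis, measured square to that face.
- lid_edge (a point): Middle of the lid's free edge, on its outer (top when shut) face; 170 mm from the hinge axis along the lid. Shut, the lid rests on two sprung rubber studs in the opposite rim, which give about 2 mm under 10 N and push it back.
- lens: Loose clear glass lens blank, 80 mm across, 16 mm thick, lying in the case's far pocket, under where the flap folds (case frame x 0, y 35 mm), its top 34 mm above the bench. Origin: centre of its underside.
- press_pad: Loose black rubber press pad, 60 mm across, 14 mm thick, lying in the case's near pocket (case frame x 0, y -74 mm). Origin: centre of its underside.
- pin_a: Loose stainless alignment pin standing on the bench 33 to 50 mm beyond the case's far wall, 70 mm tall, 16 mm thick, foot 24 mm. Origin: centre of its foot.
- pin_b: The same kind of pin, standing 55 to 75 mm right of the case, beside the open lid. Origin: centre of its foot.
- ruby: Loose ruby glass disc, 90 mm across, 14 mm thick, lying on the bench left or right of the case. Origin: centre of its underside.
- diamond_pad: Loose black diamond hand pad, 55 by 90 by 21 mm, on the bench beside the far left corner of the case. Origin: centre of its underside.
- block: Loose cork polishing block, 40 by 75 by 28 mm, on the bench on the other side of the case from the ruby disc. Origin: centre of its underside.
Not all that is in view belongs to the job. What is shaped like the pin_b but blue is not meant.

How it is judged (in metres and radians):
On the way, in this order (a step that is already met when the one before it is completed fails the run):
1. the flap is folded down flat while the lid still stands open (value of joint flap below 0.07 rad and value of joint lid above 1.2 rad), for 0.2 s.
2. the lid is swung fully shut over the folded flap (value of joint flap below 0.07 rad and value of joint lid below 0.03 rad), for 0.2 s.
At the end, for the whole second after the job is handed in: The flap lies flat (within 0.07 rad, about 10 mm at its free edge), the lid is fully shut over it (within 0.03 rad, about 5 mm at its front edge), the lens blank and press pad lie in their pockets, the pins stand upright, and nothing on the bench is more than 20 mm from where it was (all of step 2 and horizontal distance between lens and case below 0.045 m and height (world z) of each of lens, press_pad below 0.024 m and not (distance of pin_a from where it was at the start of the episode above 0.02 m) and not (distance of pin_b from where it was at the start of the episode above 0.02 m) and not (distance of ruby from where it was at the start of the episode above 0.02 m) and not (distance of diamond_pad from where it was at the start of the episode above 0.02 m) and not (distance of block from where it was at the start of the episode above 0.02 m) and linear speed of lens below 0.02 m/s and angle between each of pin_a, pin_b's own z axis and vertical below 0.2 rad); the robot touches nothing.
It fails at once if the lid was swung down against the raised flap (lid below 1.2 rad with the flap above 0.4 rad) (value of joint lid below 1.2 rad and value of joint flap above 0.4 rad).
It fails at once if the lid was slammed (faster than 3 rad/s towards shut) (velocity of joint lid below -3 rad/s).
It fails at once if the flap or the lid was gripped or forced (more than 38 N from the fingers while it moves slower than 0.3 rad/s) ((contact force between the fingers and flap above 38 N and velocity of joint flap between -0.3 and 0.3 rad/s) or (contact force between the fingers and lid above 38 N and velocity of joint lid between -0.3 and 0.3 rad/s)).
It fails at once if the lens blank or the press pad was touched hard, shifted or lifted out of its pocket (contact force between the fingers and lens above 3 N or distance of any of lens, press_pad from where it was at the start of the episode above 0.012 m).
It fails at once if something on the bench was lifted, knocked over or pushed more than 20 mm away (distance of any of pin_a, pin_b, ruby, diamond_pad, block from where it was at the start of the episode above 0.02 m or height (world z) of any of pin_a, pin_b, ruby, diamond_pad, block above 0.012 m or angle between any of pin_a, pin_b's own z axis and vertical above 0.5 rad).
It also fails if it takes over 58 s, if anything falls off the work surface, if the arm or the gripper's body presses on something with over 40 N, if the wrist force passes 120 N, or if a joint passes its speed limit or range.

### The arm

A 6-joint arm with a two-finger parallel gripper is mounted at the origin on the work surface. World frame = base frame: x ahead of the robot, y to its left, z up, the work surface at z = 0. Lengths are in mm, angles in rad, forces in N, time in s.
With the tool pointing down it reaches from about 400 to 825 mm from the base axis. Payload 7 kg.
Tool frame: the origin (TCP) lies midway between the tips of the shut fingers; the grasp point (between the pads) lies 19 mm behind it; z points along the fingers, y is the direction in which the jaws open and shut (so a half turn about z gives the same grasp; the last joint's range is limited). The gripper opens to 88 mm and grips with 3 to 60 N. Pads are 19 mm wide; open, the fingers measure 130 mm over their backs; the gripper's body (78 mm by 193 mm) begins 47 mm behind the grasp point.
Start: joints at [1.429, 0.359, 0.012, 0, -1.224, -0.288], TCP at [281.27, 613.581, 187.561] pointing down, gripper open.
Joint ranges: [-3.07, 3.07], [-1.43, 2.12], [-1.02, 1.25], [-3.03, 1.67], [-3.05, -0], [-3.03, 3.03]. Speed limits (rad/s): [2.39, 2.39, 3.01, 3.14, 3.14, 3.14].

### API

Orientations are given as [roll, pitch, yaw] about the fixed x, y, z axes, in that order (R = Rz(yaw) Ry(pitch) Rx(roll)).
In Python, from bench import arm gives the robot as it stands. Calls block until the motion is done:
- arm.move_to(position, orientation): joint-space move of the TCP to a pose.
- arm.movel(position, attitude=None, velocity=150): straight line of the TCP; attitude=None keeps the orientation; velocity is the mean speed in mm/s.
- arm.move_joints(angles): joint-space move.
- arm.gripper_to(opening): opening from 0.0 (shut) to 1.0 (fully open); the grip force is fixed at half the most; returns when the fingers have stopped.
- arm.hold(seconds).
- arm.inverse_kinematics(position, orientation): joint angles nearest the present ones, or None.
- arm.sense(): the state.
- arm.capture(name): name is "side" or "top"; returns (picture, depth): 480x640x3 uint8, red, green, blue; 480x640 float32, mm along the optical axis (not along the pixel's ray), 0 where there is no reading.
- arm.camera_model(name): a dict with "intrinsics" (3x3 intrinsics, pixels), "rvec" (rotation vector, rad) and "tvec" (3), from world to camera coordinates, as OpenCV has them. Camera axes: x right, y down, z forward; pixel columns grow to the right and rows downward; lengths in mm; the calibration is good to about 2 mm. A picture is of the moment at which its call begins. camera_model takes no time and is no camera call.
A pose or a line that the arm cannot do raises arm.IKError and nothing moves.
- arm.job_done(): hands the job in, once; it reports no verdict.
The state is a dict: "time": time; "joint_positions": joint angles; "dq": joint speeds; "joint_torque": joint torques, N m; "position": TCP position; "tcp_rot": TCP orientation; "ft_force": force on the tool from outside, world axes, zero at the start; "moment": the same for the moment, N m; "opening": opening from 0.0 (shut) to 1.0 (fully open).
Only numpy, scipy, OpenCV 4.12 (cv2) and the standard library are available. Lean on these libraries where they do the work, as an engineer would, in place of code of your own. Each camera call takes 0.05 s, during which the arm holds its last target. There are 200 camera calls.

## Working session

There is one attempt and no reset: what is moved stays moved. The work goes in short steps, each a Python script; the robot and the scene stay as the last script left them, time stands still between calls to the robot, and variables do not carry over. Pictures are saved under pics/ and viewed, on a budget of 10 in all, crops included, one or two more only if the job needs it, and the job is handed in when it is done.

```bash
ls; mkdir -p pics
python3 - <<'E'
from bench import arm
import cv2,numpy as np
for n in("side","top"):
    p,d=arm.capture(n); cv2.imwrite(f"pics/{n}0.png",p[:,:,::-1]); np.savez(f"{n}0.npz",p=p,d=d)
    m=arm.camera_model(n); print(n,m); R=cv2.Rodrigues(np.array(m["rvec"],float))[0]; print((-R.T@np.array(m["tvec"]).ravel()).round(), R[2].round(2))
s=arm.sense();print(s)
E
```

```text
pics
side {'intrinsics': array([[564.49640323,   0.        , 317.35709017],
       [  0.        , 564.49640323, 237.87423503],
       [  0.        ,   0.        ,   1.        ]]), 'rvec': array([ 2.00814679, -1.06006359,  0.55573116]), 'tvec': array([-302.04027847,  373.17180969,  592.25426502])}
[ -48. -380.  659.] [ 0.67  0.44 -0.6 ]
top {'intrinsics': array([[504.86283055,   0.        , 319.61995198],
       [  0.        , 504.86283055, 245.75773648],
       [  0.        ,   0.        ,   1.        ]]), 'rvec': array([ 2.11375047, -2.09062313,  0.24535211]), 'tvec': array([ 34.00307993, 599.16708664, 852.39539343])}
[390.  43. 966.] [ 0.23 -0.   -0.97]
{'time': 0.1, 'joint_positions': array([ 1.42911547e+00,  3.59324318e-01,  1.11838025e-02, -3.09212452e-04,
       -1.22409731e+00, -2.88089791e-01]), 'dq': array([-9.19193520e-04,  3.43686711e-04,  2.70011152e-03, -7.02502062e-05,
        8.27585087e-04,  1.27844920e-03]), 'joint_torque': array([-1.36247138e-03, -5.84164488e+01,  2.93751079e+01,  7.01552555e+00,
        1.02153546e-02, -5.36985181e-05]), 'position': array([281.07890392, 613.1678542 , 186.72494197]), 'tcp_rot': array([ 3.14012796e+00, -1.30880689e-04, -4.29875834e-01]), 'ft_force': array([-0.06459664,  0.39839524, -0.17602175]), 'moment': array([-0.05908213, -0.02159563,  0.00755572]), 'opening': 1.0012080667189636}
```

View pics/side0.png

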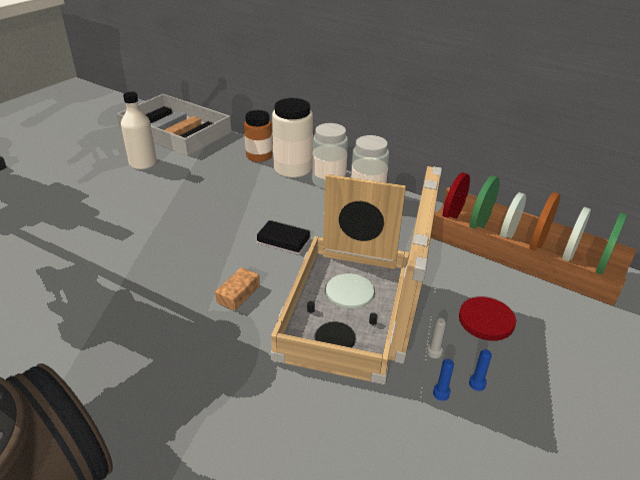

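View pics/top0.png

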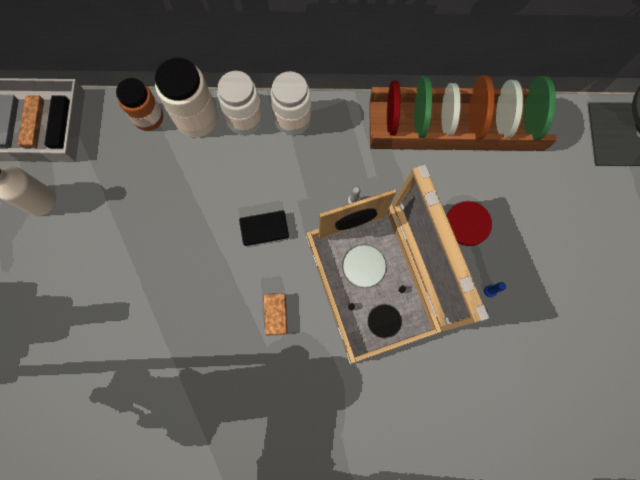

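The side view shows the upright flap (363,220) with its pad, the open lid on the right (425,250), the lens (350,290) and the press pad (335,335). The cork block is left of the case (238,288), the diamond pad is at (284,236) and the ruby is at (487,318).

There are three candidates for pin_b: silver at (437,338), blue at (444,380) and blue at (481,370). The silver one fits, because it is stainless and beside the lid. In the top view pin_a is at (355,193), just behind the flap. The lid hides pin_b there.

```bash
cat > h.py <<'E'
import numpy as np,cv2
from bench import arm
def cam(n):
    m=arm.camera_model(n);K=m["intrinsics"];R=cv2.Rodrigues(np.array(m["rvec"],float))[0];t=np.array(m["tvec"],float).ravel();return K,R,t
def ray(n,uv,z):
    K,R,t=cam(n);c=-R.T@t;d=R.T@np.linalg.inv(K)@np.array([uv[0],uv[1],1.]);return c+d*(z-c[2])/d[2]
def cloud(n,d):
    K,R,t=cam(n);v,u=np.mgrid[:480,:640];P=np.stack([(u-K[0,2])/K[0,0]*d,(v-K[1,2])/K[1,1]*d,d],-1);return (P-t)@R
def proj(n,P):
    K,R,t=cam(n);q=K@(R@np.asarray(P,float)+t);return q[:2]/q[2]
E
cat > m.py <<'E'
from h import *
S=np.load("side0.npz");T=np.load("top0.npz")
W={"side":cloud("side",S["d"]),"top":cloud("top",T["d"])};I={"side":S["p"],"top":T["p"]}
def seg(n,mask,box):
    x0,y0,x1,y1=box;m=np.zeros((480,640),np.uint8);m[y0:y1,x0:x1]=mask[y0:y1,x0:x1]
    k,l,s,c=cv2.connectedComponentsWithStats(m);i=1+s[1:,4].argmax();return c[i],l==i
P=T["p"].astype(int);Q=S["p"].astype(int)
cl,ml=seg("top",(P.min(2)>120).astype(np.uint8),(335,240,392,295))
cp,mp=seg("top",(P.max(2)<45).astype(np.uint8),(362,300,408,342))
L=ray("top",cl,34);Pd=ray("top",cp,28);print("lens",L,np.median(W["top"][ml],0),"pad",Pd,np.median(W["top"][mp],0))
cl2,ml2=seg("side",(Q.min(2)>130).astype(np.uint8),(320,265,380,310));print("lens side",ray("side",cl2,34))
yv=(L-Pd)[:2];print("dist",np.hypot(*yv));print("y dir",np.arctan2(yv[1],yv[0]))
nl,fl,nr=ray("top",(352,360),60),ray("top",(309,234),60),ray("top",(438,333),60)
print(nl,fl,nr,"edge dir",np.arctan2(*(fl-nl)[1::-1]),np.hypot(*(fl-nl)[:2]))
for nm,n,f,box in [("ruby","top",(P[:,:,0]>90)&(P[:,:,1]<40)&(P[:,:,2]<50),(440,195,500,250)),("ruby","side",(Q[:,:,0]>90)&(Q[:,:,1]<40)&(Q[:,:,2]<50),(450,290,525,345)),
 ("block","top",(P[:,:,0]>P[:,:,2]+50),(255,285,295,340)),("dia","top",P.max(2)<50,(235,205,295,248)),
 ("pinb","side",(Q.min(2)>110)&(np.ptp(Q,axis=2)<35),(427,315,448,360)),("blue1","side",Q[:,:,2]>Q[:,:,0]+60,(428,355,458,405)),("blue2","side",Q[:,:,2]>Q[:,:,0]+60,(464,345,495,395)),("pina","top",(P.min(2)>130)&(np.ptp(P,axis=2)<35),(345,180,366,206))]:
    c,m=seg(n,f.astype(np.uint8),box);w=W[n][m];v,u=np.nonzero(m);print(nm,n,c.round(),m.sum(),np.median(w,0).round(),"z",np.percentile(w[:,2],[2,98]).round(),"lowest px on bench",ray(n,(u[v>v.max()-3].mean(),v.max()),0).round())
E
python3 m.py
python3 - <<'E'
import cv2
p=cv2.imread('pics/side0.png')[160:410,270:540];cv2.imwrite('pics/c1.png',cv2.resize(p,None,fx=2.4,fy=2.4,interpolation=3))
E
```

```text
lens [569.99050273 -44.98316926  34.        ] [571.53068207 -45.06268114  30.57364096] pad [467.5013735  -80.29918364  28.        ] [466.87236184 -79.3172013   31.93723725]
lens side [566.38756586 -46.22872891  34.        ]
dist 108.4031479429511
y dir 0.33184088118076793
[396.13313514 -18.24194524  60.        ] [622.88486415  60.46460214  60.        ] [ 444.41688117 -170.94431006   60.        ] edge dir 0.33409299145149784 240.023055580431
ruby top [470. 222.] 1454 [ 663. -253.   14.] z [10. 17.] lowest px on bench [ 622. -257.    0.]
ruby side [487. 318.] 1859 [ 655. -254.   14.] z [ 3. 17.] lowest px on bench [ 630. -275.    0.]
block top [275. 314.] 872 [478. 122.  28.] z [23. 32.] lowest px on bench [443. 124.   0.]
dia top [264. 228.] 1274 [644. 149.  21.] z [12. 24.] lowest px on bench [615. 179.   0.]
pinb side [437. 340.] 405 [ 545. -214.   32.] z [-0. 71.] lowest px on bench [ 542. -217.    0.]
blue1 side [444. 381.] 497 [ 478. -254.   33.] z [ 3. 71.] lowest px on bench [ 476. -257.    0.]
blue2 side [481. 371.] 493 [ 524. -289.   33.] z [ 3. 71.] lowest px on bench [ 522. -294.    0.]
pina top [355. 190.] 27 [707. -25.  70.] z [65. 73.] lowest px on bench [727. -30.   0.]
```

View pics/c1.png

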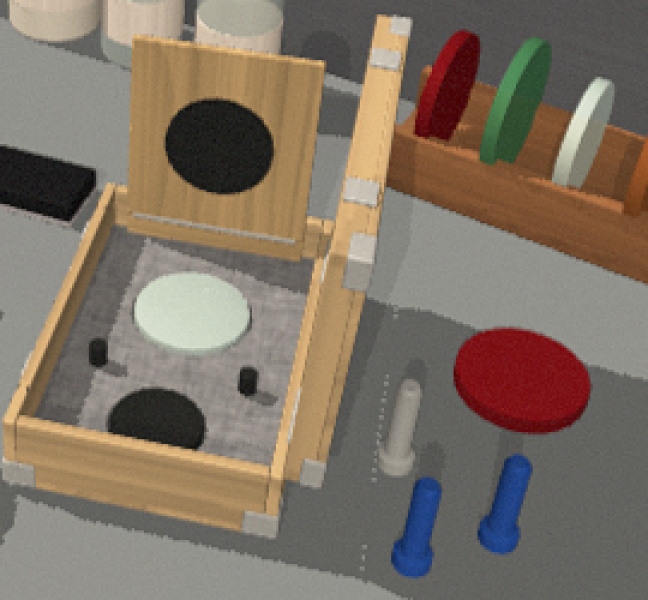

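The crop confirms pin_b is the silver pin at (437,338), with both blue pins as decoys. Case origin is about (536,-58) with own +y at 0.333 rad; the lens/pad line and the rim corners agree to about 5 mm. Next I check reach, then push the flap down with the fingers shut.

```bash
cat >> h.py <<'E'
O=np.array([536,-58.]);g=0.333
ey=np.array([np.cos(g),np.sin(g)]);ex=np.array([np.sin(g),-np.cos(g)])
def w(x,y,z): return [*(O+x*ex+y*ey),z]
ORI=[np.pi,0,g]
def flapP(f,r=120,a=9.5,x=-35): return w(x,110-r*np.cos(f)+3*np.sin(f)+a, 48+r*np.sin(f)+3*np.cos(f))
def lidP(t,r=130,a=21,y=0): return w(85-r*np.cos(t)+22*np.sin(t)+a, y, 60+r*np.sin(t)+22*np.cos(t))
def press(zmin,F,v=15):
    while True:
        s=arm.sense();f=s["ft_force"][2]-F0[2];p=s["position"]
        if f>F or target[2]<zmin: break
        target[2]-=1;arm.movel(list(target),velocity=v)
    return f,p
E
cat > flap.py <<'E'
from h import *
import h
pts=[w(-35,167,300),w(-35,167,165)]+[flapP(f) for f in np.linspace(1.75,0.03,14)]+[lidP(t) for t in np.linspace(1.8,0,8)]+[w(185,0,320),w(185,0,185),w(-35,-10,320)]
bad=[np.round(p) for p in pts if arm.inverse_kinematics(p,ORI) is None];print("bad",bad)
if bad: raise SystemExit
arm.gripper_to(0)
arm.move_to([430,260,320],ORI)
arm.movel(w(-35,167,300),ORI,velocity=250)
arm.movel(w(-35,167,165),velocity=200)
h.F0=arm.sense()["ft_force"].copy();print("t",arm.sense()["time"],"F0",h.F0)
for f in np.linspace(1.75,0.06,15):
    arm.movel(flapP(f),velocity=90);s=arm.sense();print(round(f,2),(s["ft_force"]-h.F0).round(1),s["position"].round(),round(s["time"],1))
    if np.linalg.norm(s["ft_force"]-h.F0)>20: print("STOP");break
E
python3 flap.py
```

```text
bad []
t 5.3667 F0 [ 0.75880298 -0.19803212  1.18825206]
1.75 [-0.5  0.4 -1.7] [661.  22. 167.] 5.8
1.63 [-0.5  1.  -1. ] [647.  17. 168.] 6.1
1.51 [-0.5  0.8 -1.1] [633.  13. 168.] 6.4
1.39 [-0.7  1.4 -0.4] [620.   8. 167.] 6.7
1.27 [-0.2  0.4 -0.9] [606.   3. 164.] 7.0
1.15 [-0.8 -0.1 -0.7] [594.  -1. 159.] 7.3
1.03 [-0.4  0.2 -1.3] [581.  -5. 152.] 7.6
0.9 [ 0.1 -0.3 -1.1] [570.  -9. 144.] 7.9
0.78 [-0.1 -0.6 -1.3] [559. -13. 135.] 8.2
0.66 [-0.5 -0.2 -1.1] [550. -16. 124.] 8.6
0.54 [-0.5  1.   0. ] [542. -19. 113.] 8.9
0.42 [-0.7 -0.  -1.3] [535. -21. 100.] 9.2
0.3 [-0.8 -0.5 -0.3] [530. -23.  86.] 9.5
0.18 [-2.2  0.5 -1.7] [526. -24.  73.] 9.8
0.06 [-0.5  0.3 -1.3] [524. -25.  58.] 10.1
```

Run:
```python
from h import *
import h
h.F0=np.array([.3,0,0.]);h.target=np.array(flapP(0.04))
print(h.press(46.5,5))
p=arm.sense()["position"];print(p)
arm.movel(w(-35,-10,100),velocity=120)
arm.movel(w(-35,-10,320),velocity=250)
q,d=arm.capture("side");cv2.imwrite("pics/side1.png",cv2.resize(q[160:410,270:540,::-1],None,fx=2,fy=2));np.savez("side1.npz",p=q,d=d);print(arm.sense()["time"])
```

```text
(np.float64(0.31291570393964097), array([524.21452091, -25.03839616,  45.71202725]))
[524.21452091 -25.03839616  45.71202725]
14.4083
```

View pics/side1.png

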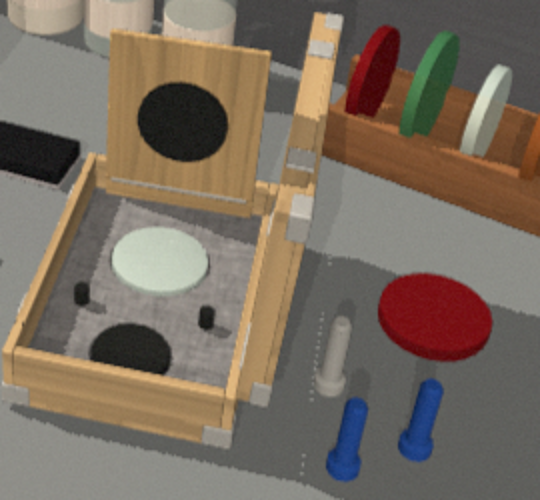

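The crop shows the flap still upright at (185,115) and no gripper in view. That contradicts the sweep, so I'll check whether this picture is current before moving on.

Run:
```python
from h import *
a=np.load("side0.npz");b=np.load("side1.npz")
print("diff 0/1",np.abs(a["p"].astype(int)-b["p"]).mean(),(np.abs(a["d"]-b["d"])>5).sum())
s=arm.sense();print(s["time"],s["position"],s["joint_positions"].round(3),"tcp px",proj("side",s["position"]),proj("top",s["position"]))
arm.hold(.1)
im=[]
for n in("side","top"):
    q,d=arm.capture(n);np.savez(n+"2.npz",p=q,d=d);o=np.load(n+"0.npz")
    print(n,"diff to start",np.abs(o["p"].astype(int)-q).mean());im.append(cv2.resize(q[:,:,::-1],(400,300)))
cv2.imwrite("pics/both2.png",np.hstack(im));print(arm.sense()["time"])
```

```text
diff 0/1 11.790870225694444 61952
14.4083 [514.29490215 -28.20067452 317.98850058] [ 3.260e-01  3.400e-02 -1.060e-01 -1.000e-03 -1.434e+00  1.578e+00] tcp px [327.71862706 143.37632971] [372.62520723 266.11954258]
side diff to start 11.786041666666666
top diff to start 42.33579427083333
14.6083
```

View pics/both2.png

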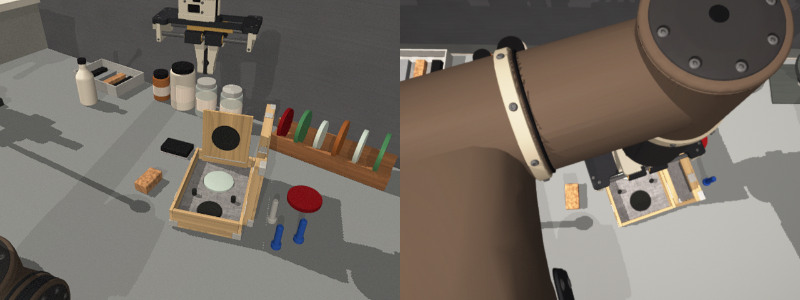

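The pictures are current: the flap is unmoved. The fingertips appear about 26 px above where the sensed TCP projects, so I'll measure where the real tips are from depth.

Run:
```python
from h import *
b=np.load("side2.npz");W=cloud("side",b["d"]);s=arm.sense();p=s["position"];print(p,s["opening"],s["tcp_rot"])
m=(np.linalg.norm(W[:,:,:2]-p[:2],axis=2)<80)&(W[:,:,2]>215)&(b["d"]>0)
z=W[m];v,u=np.nonzero(m)
for lo in range(220,460,15):
    k=(z[:,2]>=lo)&(z[:,2]<lo+15)
    if k.sum()>5: print(lo,k.sum(),np.median(z[k],0).round(),"px",np.median(u[k]),np.median(v[k]),u[k].min(),u[k].max())
cv2.imwrite("pics/tip.png",cv2.resize(b["p"][60:240,250:440,::-1],None,fx=3,fy=3))
```

```text
[514.80245431 -28.24646975 319.01809871] 0.009021291132087123 [-3.14148538e+00  1.74088973e-03  3.33045678e-01]
355 233 [507. -34. 365.] px 329.0 113.0 316 344
370 334 [508. -33. 378.] px 329.5 103.0 315 345
385 376 [507. -33. 393.] px 330.0 91.0 313 348
400 449 [508. -29. 407.] px 329.0 79.0 311 350
415 244 [498. -36. 427.] px 327.0 70.0 265 365
430 1573 [486. -38. 438.] px 327.0 60.0 263 396
445 1443 [493. -45. 453.] px 335.0 45.0 263 389
```

View pics/tip.png

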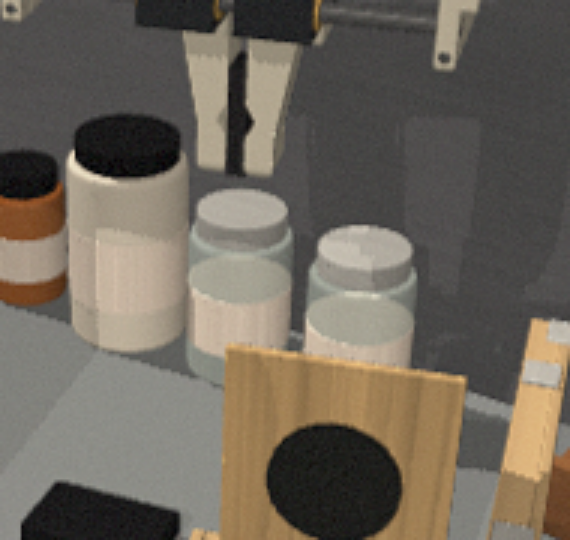

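The fingertips are at z≈357 where the state says 319, so the real tip is about 38 mm higher; horizontally they match. That explains why the sweep passed over the flap. I'll correct z and re-check the offset at the position behind the flap, before contact.

```bash
cat >> h.py <<'E'
DZ=38.
def w(x,y,z): return [*(O+x*ex+y*ey),z-DZ]
def tip():
    """lowest visible finger point z minus sensed TCP z"""
    q,d=arm.capture("side");p=arm.sense()["position"];W=cloud("side",d)
    m=(np.linalg.norm(W[:,:,:2]-p[:2],axis=2)<28)&(abs(W[:,:,2]-p[2]-38)<60)&(d>0)&(q.max(2)>0)
    m&=W[:,:,2]>204
    z=W[m];return np.percentile(z[:,2],[0,1,3])-p[2],np.median(z[z[:,2]<z[:,2].min()+15],0)-p
E
python3 - <<'E'
from h import *
print(tip())
arm.movel(w(-35,40,320),velocity=250)
arm.movel(w(-35,167,320),velocity=250); print(arm.sense()["position"],w(-35,167,320)); print(tip())
arm.movel(w(-35,167,225),velocity=200);arm.hold(.2);print(arm.sense()["position"],w(-35,167,225));print(tip(),arm.sense()["time"])
E
```

```text
(array([38.69704052, 40.56186878, 42.70668916]), array([-7.44621293, -5.34229617, 47.45279362]))
[682.48326341  29.586609   282.40580459] [np.float64(682.3852258510944), np.float64(29.666217281938522), 282.0]
(array([38.91256247, 40.57938253, 42.62510142]), array([-7.40049549, -4.72127067, 47.13037392]))
[683.20768943  29.83612577 188.96074386] [np.float64(682.3852258510944), np.float64(29.666217281938522), 187.0]
(array([39.17101112, 41.81340597, 43.47784474]), array([-6.99016705, -4.98483999, 48.07909285])) 16.6417
```

```bash
sed -i 's/^DZ=38./DZ=39./' h.py
python3 - <<'E'
from h import *
import h
arm.movel(w(-35,167,165),velocity=200);arm.hold(.2)
h.F0=arm.sense()["ft_force"].copy();print(h.F0)
ok=True
for f in np.linspace(1.75,0.06,13):
    arm.movel(flapP(f),velocity=100);s=arm.sense();D=s["ft_force"]-h.F0;print(round(f,2),D.round(1))
    if np.linalg.norm(D)>20: print("STOP");ok=False;break
if ok:
    h.target=np.array(flapP(0.04));print(h.press(45-DZ,5),"tip z",arm.sense()["position"][2]+DZ)
    q,d=arm.capture("side");cv2.imwrite("pics/flap3.png",cv2.resize(q[100:420,250:560,::-1],None,fx=1.6,fy=1.6))
print(arm.sense()["time"])
E
```

```text
[ 1.05536787  1.06980575 -0.64835869]
1.75 [-1.4 -1.5 -0. ]
1.61 [-1.5 -0.3  0.1]
1.47 [-1.4 -1.6  1.1]
1.33 [-1.2 -0.7  0.7]
1.19 [-0.2 -1.3  0.4]
1.05 [-0.9 -0.6  1. ]
0.9 [-0.7 -1.2  0.9]
0.76 [-1.1 -1.9  1.5]
0.62 [-1.4 -1.6  0.1]
0.48 [-1.7 -0.6  1.4]
0.34 [-0.7 -1.1  1.4]
0.2 [-1.7 -1.4  0.7]
0.06 [-1.2 -0.4  1.4]
(np.float64(7.512114796080526), array([524.37218781, -25.01162457,  10.17842175])) tip z 49.17842175226443
23.4083
```

View pics/flap3.png

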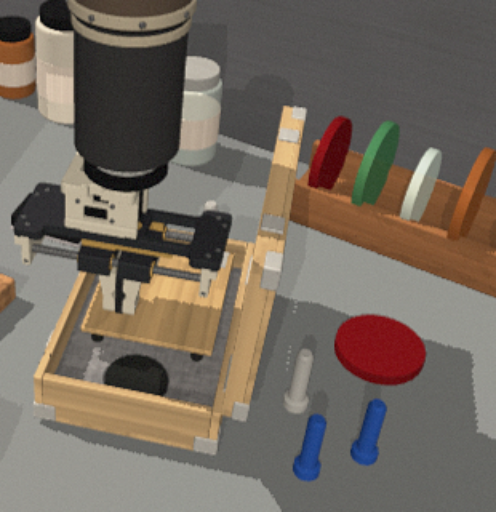

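The flap lies flat on its posts, in the crop around (150,310), and the press met 7.5 N at tip z≈49. The lid still stands open, with pin_b upright at (300,380). Now the lid.

Run:
```python
from h import *
import h
p=arm.sense()["position"]
arm.movel([p[0],p[1],120-DZ],velocity=100)
arm.movel([p[0],p[1],320-DZ],velocity=250)
arm.movel(w(190,0,320),velocity=250)
arm.movel(w(190,0,190),velocity=200);arm.hold(.2)
h.F0=arm.sense()["ft_force"].copy();print(h.F0,arm.sense()["time"])
ok=True
for t in [1.8,1.7,1.6,*np.linspace(1.48,0.05,14)]:
    arm.movel(lidP(t),velocity=80);s=arm.sense();D=s["ft_force"]-h.F0;print(round(t,2),D.round(1),(s["position"]-lidP(t)).round(1))
    if np.linalg.norm(D)>22: print("STOP");ok=False;break
if ok:
    h.target=np.array(lidP(0.04));print(h.press(77-DZ,9,20),"tip z",arm.sense()["position"][2]+DZ)
    p=arm.sense()["position"]
    arm.hold(.3);arm.movel([p[0],p[1],200-DZ],velocity=120)
q,d=arm.capture("side");cv2.imwrite("pics/lid4.png",cv2.resize(q[100:420,200:560,::-1],None,fx=1.6,fy=1.6));np.savez("side4.npz",p=q,d=d)
print(arm.sense()["time"])
```

```text
[-0.12651504  0.44555633  0.62629729] 27.2667
1.8 [-0.3 -1.  -0.7] [0.1 0.4 0.2]
1.7 [ 1.4 -1.1 -0.4] [0.2 0.3 0.5]
1.6 [ 0.3  0.3 -1. ] [-0.   0.5  0.3]
1.48 [-0.3  0.1 -0.3] [-0.   0.4  0.1]
1.37 [ 0.9 -0.7 -1. ] [-0.1  0.4 -0.1]
1.26 [-0.4 -0.4  0.4] [-0.2  0.4 -0.1]
1.15 [-0.7 -0.2 -0.7] [-0.2  0.4 -0.2]
1.04 [ 0.1  0.4 -1.2] [-0.3  0.4 -0.3]
0.93 [ 0.7  0.5 -0.9] [-0.4  0.4 -0.3]
0.82 [-0.1 -0.5 -1.1] [-0.4  0.4 -0.4]
0.71 [ 0.1 -1.1 -1.2] [-0.5  0.4 -0.5]
0.6 [-0.5 -0.4  0.2] [-0.5  0.4 -0.5]
0.49 [-0.2 -0.2 -0.2] [-0.5  0.3 -0.6]
0.38 [ 0.3  0.4 -1.1] [-0.5  0.2 -0.6]
0.27 [-0.3  0.6 -0. ] [-0.4  0.  -0.4]
0.16 [ 0.3 -0.7 -0.4] [-0.3 -0.  -0.2]
0.05 [ 0.5 -0.7 -1.1] [-0.3 -0.1 -0.2]
(np.float64(9.869255843549833), array([528.41158546, -36.07030023,  41.91174216])) tip z 80.91174215658052
36.425
```

View pics/lid4.png

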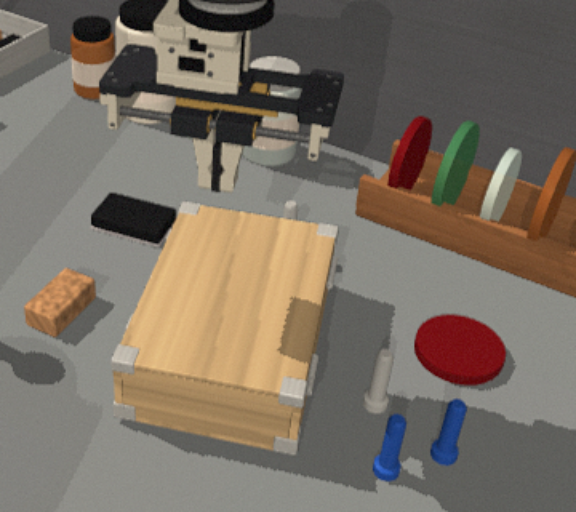

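The lid is down at (230,300), both pins stand at (290,210) and (378,380), and the bench items look unmoved. I'll back off, then check the lid's tilt and the items from depth.

Run:
```python
from h import *
p=arm.sense()["position"];arm.movel([p[0],p[1],300-DZ],velocity=200)
q,d=arm.capture("side");W=cloud("side",d);c=W[:,:,:2]-O;x=c@ex;y=c@ey;z=W[:,:,2]
m=(abs(x)<75)&(abs(y)<105)&(abs(z-82)<20)
A=np.c_[x[m],y[m],np.ones(m.sum())];k=np.linalg.lstsq(A,z[m],rcond=None)[0];print("lid slope x,y, z centre",k.round(4),m.sum())
Q=q.astype(int);Q0=np.load("side0.npz")["p"].astype(int)
for nm,f,(x0,y0,x1,y1) in [("pinb",lambda Q:(Q.min(2)>110)&(np.ptp(Q,axis=2)<35),(429,315,448,360)),("ruby",lambda Q:(Q[:,:,0]>90)&(Q[:,:,1]<40),(450,290,525,345)),("block",lambda Q:Q[:,:,0]>Q[:,:,2]+50,(205,260,268,315)),("dia",lambda Q:Q.max(2)<40,(250,215,318,255))]:
    print(nm,[np.round(np.mean(np.nonzero(f(i)[y0:y1,x0:x1]),1)[::-1]+[x0,y0],1) for i in(Q0,Q)])
print(arm.sense()["time"])
```

```text
lid slope x,y, z centre [6.10000e-03 1.30000e-03 8.16851e+01] 8655
pinb [array([436.9, 339.1]), array([439.2, 337.5])]
ruby [array([486.6, 318.1]), array([486.9, 316.8])]
block [array([236.8, 288.3]), array([236.4, 288.2])]
dia [array([283.2, 235.9]), array([283.2, 235.8])]
37.125
```

```bash
python3 -c "
from bench import arm
print(arm.job_done(),arm.sense()['time'])"
```

```text
the job is handed in; nothing more can be done
the job is handed in; nothing more can be done
```

The case is closed and the job is handed in: I pushed the flap flat, then swung the lid shut over it, using only the shut fingers. The robot was clear of everything, at about 37 s of the 58 s allowed. No verdict was reported.

**Failed first try:** my first flap sweep passed over the flap without touching it. The real fingertips are about 39 mm higher than the TCP the robot reports, measured from depth at three positions. I corrected for this and the second sweep worked.

**Last checks:**
- **Flap:** it lay flat in the picture before I moved the lid, and the final press met 7.5 N on its posts. I could not see it again once the lid was shut.
- **Lid:** the final press met about 9.9 N. Depth then gave a tilt of about 0.006 rad and a top height of 81.7 mm, against 82 mm nominal.
- **Bench items:** the ruby disc, cork block and diamond pad are within about 1 px of where they started.
- **Pins:** both still stand. The centre of pin_b's colour mask moved about 3 px; I put that down to the lid's changed shadow but did not confirm it. pin_a I checked only by eye.
- **Lens blank and press pad:** both are under the lid now, so I could not check them at the end. The fingers never touched them.

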